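Turn the lazy Susan to bring the squat jar to the front

ROBOT

A 6-joint arm with a two-finger parallel gripper is mounted at the origin on a cart in front of the work surface, level with it; the furniture and walls round the work are solid. World frame = base frame: x ahead of the robot, y to its left, z up, the work surface at z = 0. Lengths are in m, angles in rad, forces in N, time in s.
With the tool pointing down it reaches from about 0.375 to 0.75 m from the base axis. Payload 9 kg.
Tool frame: the origin (TCP) lies on the centre line of the jaws, within the pads' length; the fingertips stand 8 mm ahead of it and the grasp point (between the pads) lies 11 mm behind it (robot.nose_length is the distance from the TCP to the fingertips, in m); z points along the fingers, x is the direction in which the jaws open and shut, and the axes are right-handed (so a half turn about z gives the same grasp; the last joint's range is limited). The gripper opens to 85 mm and grips with 20 to 120 N. Pads are 22 mm wide; open, the fingers measure 114 mm over their backs; the gripper's body (76 mm by 85 mm) begins 54 mm behind the grasp point. The pads swing forward as they close: fully open they stand 13 mm farther back than shut.
Start: joints at [-1.526, 0.104, 0.097, 1.564, 0, 1.353], TCP at [0.156, -0.579, 0.239] pointing down, gripper open.
Joint ranges: [-2.99, 2.99], [-0.84, 1.86], [-1.1, 1.16], [-1.84, 2.11], [-1.51, 1.56], [-3.14, 3.14]. Speed limits (rad/s): [2.22, 2.22, 2.57, 3.14, 3.14, 3.14].

INTERFACE

Orientations are given as a rotation vector (axis times angle).
In Python, from plant import status, imaging, robot gives the robot as it stands.
- The arm moves only by the tool send_rows, never from a script. Its argument "steps" is a list of rows, each a list of 3 entries, a list of its own where there are three numbers: the shift along the world's x, y, z in mm, then the turn, a rotation vector about the world's x, y, z in rad, then the opening, from 0 (shut) to 1 (fully open). In form: [[[dx, dy, dz], [ax, ay, az], grip], ...]. A call has 1 to 12 rows; each row shifts and turns the commanded pose from where the row before left it; what a row does not reach is not made up. A row lasts 1/8 s, in which the tool goes at most 62.5 mm and 10.7 degrees, less where a joint would pass 70% of its speed; a pose out of reach is approached as far as the arm can. A call with a gripper value outside its range is refused whole. The fingers move at their own pace and stop on an object; "force" is the grip in N (left out, the last holds). Time passes only in rows, so rows that do not move let the fingers close. It gives the time, the measured TCP pose, the force and the opening at its end, in the units of the state.
- status.read_state(): the state, without advancing time (a new reading comes with each control period).
- imaging.get_image(name): name is "scene" or "top" or "wrist"; returns a dict with "color" (420x560x3 uint8, red, green, blue), "fovy" (degrees; the focal length in pixels is half the picture's height over the tangent of half this angle, whatever the lens; pixels are square), "cx", "cy" (the principal point, pixels), "R" (3x3) and "t" (3): a world point X has camera coordinates R X + t; the wrist camera has in their place "hand_eye" (4x4, takes a point from camera to tool coordinates, whose origin is the TCP and whose axes are the tool frame's). Camera axes: x right, y down, z forward; pixel columns grow to the right and rows downward; lengths in m; the calibration is good to about 2 mm. A picture is of the moment at which its call begins: read the wrist's pose just before it. There is no depth.
- robot.hand_in(): hands the job in, once; it reports no verdict.
The state is a dict: "t": time; "qpos": joint angles; "qvel": joint speeds; "effort": joint torques, N m; "position": TCP position; "orientation": TCP orientation; "ft_force": force on the tool from outside, world axes, zero at the start; "torque": the same for the moment, N m; "grip_width": finger opening in m.
Only numpy, scipy, OpenCV 4.12 (cv2) and the standard library are available. Lean on these libraries where they do the work, as an engineer would, in place of code of your own. Each camera call takes 0.05 s, during which the arm holds its last target. There are 200 camera calls.

TASK

Turn the lazy Susan on the table by pushing its rim round with your fingertips (the wooden pegs along the rim are there to push against), until the short, wide mustard jar stands right at the front, in line with the tongue that sticks out of the fixed foot. Turn it steadily rather than giving it a spin, let it carry the jars round without touching, lifting or upsetting any of them, leave the other things on the table alone, and take your hand away when the jar is in place.

Things in the scene. Friction and masses are not known exactly. Their poses are not given: they have to be found in the camera images.
- foot: fixed dark wooden foot under the lazy Susan, 170 mm across; its flat tongue (30 mm wide, 8 mm thick) lies on the table and marks the front: it runs out along the foot's own -x axis to a rounded end 198 mm from the axis, showing 48 mm beyond the tray. Origin: on the turning axis at table height. Turned by up to 20 degrees, so the tongue points only roughly at the robot
- hub (a point): centre of the upper face of the lazy Susan's wooden tray, on the axis, 30 mm above the table; turns with the tray (300 mm across, 16 mm thick). 8 upright pegs (14 mm thick, 70 mm high, tops 100 mm above the table) stand on it at radius 138 mm, one on this point's own +x axis and one every 45 degrees. No jar reaches farther than 93 mm from the axis
- tray (a joint): angle of the tray about its axis, rad, 0 at the start of the run (wherever that is), growing counter-clockwise seen from above. Light friction (about 1 N at a peg) stops it soon after it is let go; there are no stops within a full turn either way
- mustard: the short, wide jar with a green lid (68 mm across, 84 mm high), the only wide one on the tray; it stands about 52 mm from the turning axis, close to the line from the axis to one of the pegs. Loose. Origin: centre of its underside, 30 mm above the table
- spice_a: tall slim spice jar with a green screw cap, 46 mm across and 106 mm high, standing on the tray about 50 mm from its axis (one of three such jars; which is which does not matter). Loose. Origin: centre of its underside
- spice_b: tall slim spice jar with a green screw cap, 46 mm across and 106 mm high, standing on the tray about 50 mm from its axis (another of three such jars; which is which does not matter). Loose. Origin: centre of its underside
- spice_c: tall slim spice jar with a green screw cap, 46 mm across and 106 mm high, standing on the tray about 50 mm from its axis (the third of three such jars; which is which does not matter). Loose. Origin: centre of its underside
- mug: bystander: white mug, 83 mm across and 94 mm high, standing loose left of the power strip. Origin: centre of its underside
- toothpicks: bystander: clear jar with a black cap lying on its side, 38 mm thick and 90 mm long, loose, left of the lazy Susan near the table's front edge. Origin: centre of its underside
Things that resemble listed ones, but are neither listed nor needed, are in the scene too. What is shaped like the spice_a but purple is not meant.

How it is judged:
By the outcome, as a careful person would: the job done as asked, in the order asked, and still so for the second after the job is handed in, with the robot touching nothing.
It also fails if it takes over 43 s, if anything falls off the work surface, if the arm or the gripper's body presses on something with over 40 N, if the wrist force passes 120 N, or if a joint passes its speed limit or range.

## Working session

There is one attempt and no reset: what is moved stays moved. The work goes in short steps, Python scripts to look and compute and a tool call to move; the robot and the scene stay as the last step left them, time stands still between calls to the robot, and variables do not carry over. Pictures are saved under pics/ and viewed, about 8 in all and at most 12, crops included, and the job is handed in when it is done.

Besides the shell and the picture viewer there is one more tool, called after ">>>" by a JSON object that holds its "name" and its "arguments". send_rows: Moves the arm, as the interface text tells. Its arguments: {"type":"object","properties":{"steps":{"type":"array"},"force":{"type":"number"}},"required":["steps"]}

```bash
mkdir -p pics
cat > h.py <<'E'
import numpy as np,cv2
from plant import status,imaging,robot
def grab(n,f):
    d=imaging.get_image(n); cv2.imwrite('pics/'+f,d['color'][:,:,::-1]); return d
def ray(d,u,v,z):
    f=d['color'].shape[0]/2/np.tan(np.radians(d['fovy'])/2)
    R=np.array(d['R']);t=np.array(d['t'])
    r=R.T@np.array([(u-d['cx'])/f,(v-d['cy'])/f,1]);c=-R.T@t
    return c+r*(z-c[2])/r[2]
def proj(d,X):
    f=d['color'].shape[0]/2/np.tan(np.radians(d['fovy'])/2)
    p=np.array(d['R'])@X+np.array(d['t']);return p[:2]/p[2]*f+[d['cx'],d['cy']]
E
python3 - <<'E'
from h import *
import pickle
for n in('top','scene'):
    d=grab(n,n+'1.png');pickle.dump(d,open(n+'.pkl','wb'));print(n,d['fovy'],-np.array(d['R']).T@d['t'])
s=status.read_state();print(s['t'],s['position'],s['orientation'])
E
```

```text
top 47.44502151048275 [0.40496251 0.06557622 1.08382967]
scene 44.130525719613104 [-0.41460502  0.59067616  0.69326193]
0.1 [ 0.1558615  -0.57910966  0.23860472] [-2.49261172e+00  1.91070751e+00  1.19868864e-03]
```

View pics/top1.png

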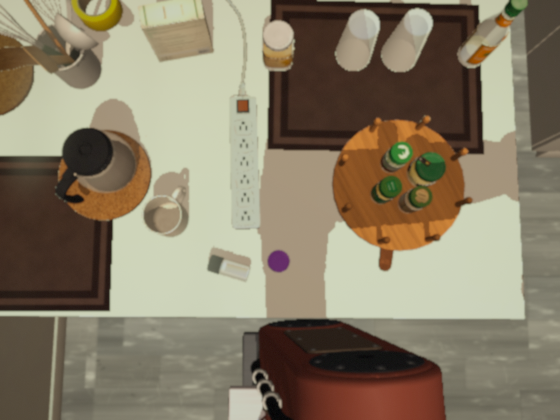

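View pics/scene1.png

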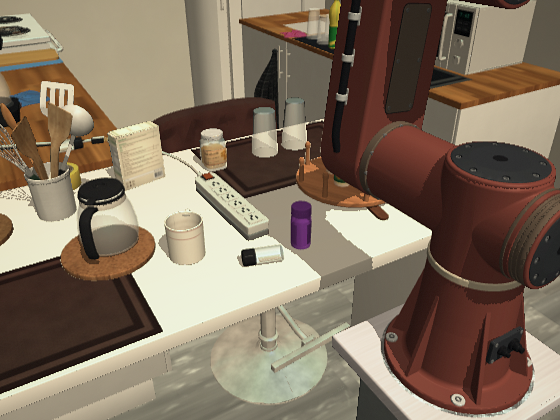

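The top view shows the tray at about (398,185), the tongue tip at (386,265) and a purple decoy at (278,261). There are four green lids: (400,153), (428,167), (388,188) and (419,198). The widest is at (428,167), so that is my mustard candidate. Next I'll take a close crop and measure.

Run:
```python
from h import *
import pickle
d=pickle.load(open('top.pkl','rb'))
im=d['color'][:,:,::-1].copy()
c=cv2.resize(im[105:275,320:480],None,fx=3.5,fy=3.5,interpolation=cv2.INTER_CUBIC);cv2.imwrite('pics/crop1.png',c)
P=[(377,123),(426,120),(464,152),(469,201),(433,239),(384,240),(346,209),(343,160)]
W=np.array([ray(d,u,v,.1)[:2] for u,v in P]);c0=W.mean(0);print('c',c0)
for w in W:print(w.round(3),np.hypot(*(w-c0)).round(3),np.degrees(np.arctan2(*(w-c0)[::-1])).round(1))
for n,(u,v),z in[('tip',(386,268),.004),('must',(428,167),.114),('a',(400,153),.136),('b',(388,188),.136),('c',(419,198),.136)]:
    w=ray(d,u,v,z)[:2];print(n,w.round(3),np.hypot(*(w-c0)).round(3),np.degrees(np.arctan2(*(w-c0)[::-1])).round(1))
# tray contour
hsv=cv2.cvtColor(im,cv2.COLOR_BGR2HSV);m=cv2.inRange(hsv,(5,120,100),(18,255,255))
m[:, :325]=0;m[:110]=0;m[275:]=0
m=cv2.morphologyEx(m,cv2.MORPH_OPEN,np.ones((7,7)))
k=max(cv2.findContours(m,0,2)[0],key=cv2.contourArea);h=cv2.convexHull(k)[:,0]
w=np.array([ray(d,u,v,.03)[:2] for u,v in h]);(cc,r)=cv2.minEnclosingCircle(w.astype(np.float32));print('tray',cc,r)
```

```text
c [ 0.59660437 -0.2115406 ]
[ 0.719 -0.154] 0.136 25.2
[ 0.727 -0.259] 0.139 -19.9
[ 0.658 -0.338] 0.141 -64.0
[ 0.553 -0.344] 0.14 -108.0
[ 0.473 -0.266] 0.135 -156.1
[ 0.47  -0.164] 0.135 159.5
[ 0.534 -0.086] 0.14 116.6
[ 0.638 -0.081] 0.137 72.5
tip [ 0.413 -0.19 ] 0.185 173.3
must [ 0.622 -0.256] 0.051 -60.2
a [ 0.645 -0.192] 0.053 22.1
b [ 0.573 -0.166] 0.052 117.6
c [ 0.553 -0.228] 0.047 -159.1
tray (0.5816746950149536, -0.207453653216362) 0.17230893671512604
```

View pics/crop1.png

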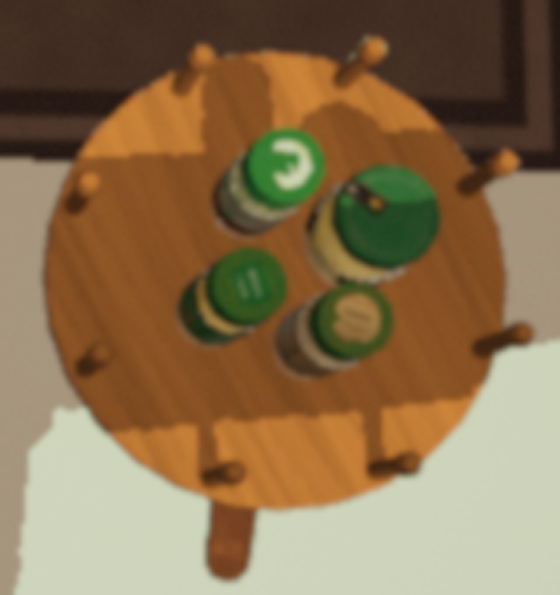

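Mustard's lid, at crop (387,216), is clearly the widest and sits at about -60° from the hub. The three slim jars have smaller lids, and the tongue points to about 173°. My plan is to straddle the peg at about -109° with partly opened jaws, then push it about 127° clockwise.

>>> {"name": "send_rows", "arguments": {"steps": [[[17,10,-3],[0,0,0.18],0.45],[[17,10,-3],[0,0,0.18],0.45],[[17,10,-3],[0,0,0.18],0.45],[[17,10,-3],[0,0,0.18],0.45],[[17,10,-3],[0,0,0.18],0.45],[[17,10,-3],[0,0,0.18],0.45],[[17,10,-3],[0,0,0.18],0.45],[[17,10,-3],[0,0,0.18],0.45],[[17,10,-3],[0,0,0.18],0.45],[[17,10,-3],[0,0,0.18],0.45],[[17,10,-3],[0,0,0.18],0.45],[[17,10,-3],[0,0,0.18],0.45]]}}

```text
t: 1.6
position: [0.3603, -0.4588, 0.2028]
orientation: [-2.856, -1.306, -0.0]
ft_force: [-0.3, -1.1, -0.8]
grip_width: 0.0384
```

>>> {"name": "send_rows", "arguments": {"steps": [[[17,10,-3],[0,0,0.18],0.45],[[17,10,-3],[0,0,0.18],0.45],[[17,10,-3],[0,0,0.18],0.45],[[17,10,-3],[0,0,0.18],0.45],[[17,10,-3],[0,0,0.18],0.45],[[17,10,-3],[0,0,0.18],0.45],[[17,10,0],[0,0,0.18],0.45],[[17,10,0],[0,0,0.18],0.45],[[17,10,0],[0,0,0.18],0.45],[[17,10,0],[0,0,0.18],0.45],[[17,10,0],[0,0,0.18],0.45]]}}

```text
t: 2.98
position: [0.5473, -0.3489, 0.1848]
orientation: [-0.475, -3.105, -0.001]
ft_force: [-0.0, -0.6, -0.1]
grip_width: 0.0383
```

Run:
```python
from h import *
import pickle
from scipy.spatial.transform import Rotation as Ro
s=status.read_state();d=imaging.get_image('wrist')
R=Ro.from_rotvec(s['orientation']).as_matrix();H=np.array(d['hand_eye'])
T=np.eye(4);T[:3,:3]=R;T[:3,3]=s['position'];C=np.linalg.inv(T@H)
d['R']=C[:3,:3];d['t']=C[:3,3]
pickle.dump(d,open('w1.pkl','wb'));cv2.imwrite('pics/w1.png',d['color'][:,:,::-1])
print(s['t'],s['position'],np.degrees(np.arctan2(R[1,0],R[0,0])),R[:,2],s['qpos'],s['grip_width'],s['ft_force'])
t=pickle.load(open('top.pkl','rb'))
for n,(u,v),z in[('tip',(384.9,270.7),.004),('hub',(398.6,184.7),.03),('must',(430.6,166.7),.114)]:print(n,ray(t,u,v,z))
```

```text
2.975 [ 0.54725835 -0.34890925  0.18480979] 162.60115638357948 [-6.91944332e-04  5.91413432e-04 -9.99999586e-01] [-7.68589892e-01  2.51820084e-01  1.62188421e-01  1.48207320e+00
 -5.58237395e-05 -2.03571894e+00] 0.03833699951754417 [-0.0111846  -0.63492001 -0.10571037]
tip [ 0.40718159 -0.18753795  0.004     ]
hub [ 0.5993059  -0.21581085  0.03      ]
must [ 0.62252905 -0.26104646  0.114     ]
```

View pics/w1.png

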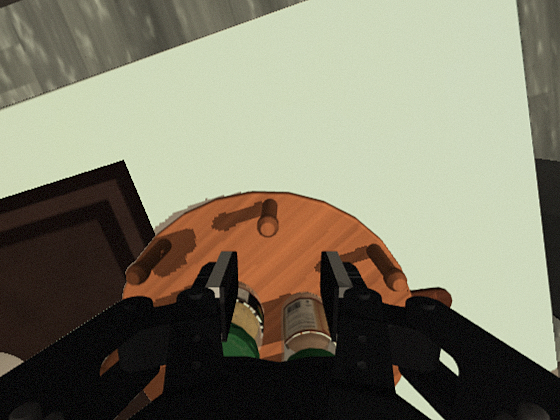

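The wrist view shows the target peg's top at (268,228), between and ahead of the jaws, with neighbouring pegs at (135,275) and (398,282).

Run:
```python
from h import *
import pickle
from scipy.optimize import least_squares
d=pickle.load(open('w1.pkl','rb'));w=np.array([ray(d,u,v,.1)[:2] for u,v in[(135,276),(268,228),(400,283)]])
print(w)
t=pickle.load(open('top.pkl','rb'))
a=np.array([ray(t,*p,.1)[:2] for p in[(464,151.5),(470,200),(435,237.5)]]);print(a)
for W in(w,a):
    r=least_squares(lambda q:(np.c_[q[0]+.138*np.cos(q[2]-np.array([-1,0,1])*np.pi/4),q[1]+.138*np.sin(q[2]-np.array([-1,0,1])*np.pi/4)]-W).ravel(),[.598,-.213,-1.9]);print(r.x,np.degrees(r.x[2]),abs(r.fun).max())
```

```text
[[ 0.65923984 -0.34051049]
 [ 0.55594073 -0.34627789]
 [ 0.47697447 -0.27712279]]
[[ 0.65935113 -0.33795698]
 [ 0.55549963 -0.34668926]
 [ 0.47615005 -0.27053309]]
[ 0.60041489 -0.21637199 -1.90438681] -109.11332648821246 0.0014248139946594351
[ 0.60158394 -0.21401278 -1.91923323] -109.9639638792462 0.0029692383708178616
```

>>> {"name": "send_rows", "arguments": {"steps": [[[7,3,-5],[0,0,-0.03],0.45],[[0,0,-20],[0,0,0],0.45],[[0,0,-20],[0,0,0],0.45],[[0,0,-20],[0,0,0],0.45],[[0,0,-20],[0,0,0],0.45],[[0,0,-20],[0,0,0],0.45],[[0,0,0],[0,0,0],0.45]]}}

```text
t: 3.9
position: [0.5529, -0.3455, 0.078]
orientation: [-0.531, -3.094, -0.003]
ft_force: [-1.2, 0.1, 0.1]
grip_width: 0.0387
```

Run:
```python
from h import *
print(status.read_state()['position'])
# arc about hub, 5 deg per 2 rows
c=np.array([600,-216]);a=np.radians(np.arange(-109,-241,-6));p=c[:,None]+138*np.array([np.cos(a),np.sin(a)])
for i,x in enumerate((np.diff(p)/3).T):print(round(np.degrees(a[i])),x.round(1).tolist())
```

```text
[ 0.55285757 -0.34554931  0.07795973]
-109 [-4.5, 1.8]
-115 [-4.3, 2.3]
-121 [-4.0, 2.7]
-127 [-3.7, 3.1]
-133 [-3.3, 3.5]
-139 [-3.0, 3.8]
-145 [-2.6, 4.1]
-151 [-2.1, 4.3]
-157 [-1.6, 4.5]
-163 [-1.2, 4.7]
-169 [-0.7, 4.8]
-175 [-0.2, 4.8]
-181 [0.3, 4.8]
-187 [0.8, 4.7]
-193 [1.3, 4.6]
-199 [1.8, 4.5]
-205 [2.3, 4.3]
-211 [2.7, 4.0]
-217 [3.1, 3.7]
-223 [3.5, 3.3]
-229 [3.8, 3.0]
```

>>> {"name": "send_rows", "arguments": {"steps": [[[-2.5,1,0],[0,0,-0.02],0.45],[[-4.5,1.8,0],[0,0,-0.035],0.45],[[-4.5,1.8,0],[0,0,-0.035],0.45],[[-4.3,2.3,0],[0,0,-0.035],0.45],[[-4.3,2.3,0],[0,0,-0.035],0.45],[[-4.3,2.3,0],[0,0,-0.035],0.45],[[-4.0,2.7,0],[0,0,-0.035],0.45],[[-4.0,2.7,0],[0,0,-0.035],0.45],[[-4.0,2.7,0],[0,0,-0.035],0.45],[[-3.7,3.1,0],[0,0,-0.035],0.45],[[-3.7,3.1,0],[0,0,-0.035],0.45],[[-3.7,3.1,0],[0,0,-0.035],0.45]]}}

```text
t: 5.4
position: [0.5062, -0.3172, 0.0803]
orientation: [-1.146, -2.925, -0.0]
ft_force: [0.6, -0.1, -0.3]
grip_width: 0.0381
```

Run:
```python
from h import *
s=status.read_state();p=np.array(s['position'][:2])-[.6,-.216];print(s['position'],np.hypot(*p),np.degrees(np.arctan2(*p[::-1])))
grab('top','t2.png')
import cv2
a=cv2.imread('pics/t2.png')[90:290,270:500];cv2.imwrite('pics/t2c.png',cv2.resize(a,None,fx=3,fy=3,interpolation=2))
```

```text
[ 0.50616723 -0.31720882  0.08029404] 0.13801381539989513 -132.83422825821654
```

View pics/t2c.png

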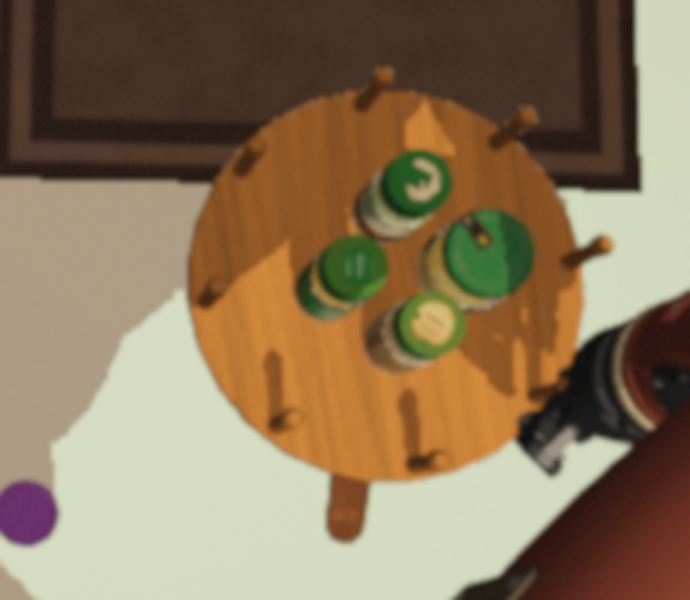

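The tray has turned clockwise: the mustard lid is now at crop (490,252) and the jars are standing undisturbed. I'll continue the push.

>>> {"name": "send_rows", "arguments": {"steps": [[[-3.3,3.5,0],[0,0,-0.035],0.45],[[-3.3,3.5,0],[0,0,-0.035],0.45],[[-3.3,3.5,0],[0,0,-0.035],0.45],[[-3.0,3.8,0],[0,0,-0.035],0.45],[[-3.0,3.8,0],[0,0,-0.035],0.45],[[-3.0,3.8,0],[0,0,-0.035],0.45],[[-2.6,4.1,0],[0,0,-0.035],0.45],[[-2.6,4.1,0],[0,0,-0.035],0.45],[[-2.6,4.1,0],[0,0,-0.035],0.45],[[-2.1,4.3,0],[0,0,-0.035],0.45],[[-2.1,4.3,0],[0,0,-0.035],0.45],[[-2.1,4.3,0],[0,0,-0.035],0.45]]}}

```text
t: 6.95
position: [0.4733, -0.2701, 0.0804]
orientation: [1.731, 2.622, 0.0]
ft_force: [1.0, -0.5, -0.4]
grip_width: 0.0383
```

>>> {"name": "send_rows", "arguments": {"steps": [[[-1.6,4.5,0],[0,0,-0.035],0.45],[[-1.6,4.5,0],[0,0,-0.035],0.45],[[-1.6,4.5,0],[0,0,-0.035],0.45],[[-1.2,4.7,0],[0,0,-0.035],0.45],[[-1.2,4.7,0],[0,0,-0.035],0.45],[[-1.2,4.7,0],[0,0,-0.035],0.45],[[-0.7,4.8,0],[0,0,-0.035],0.45],[[-0.7,4.8,0],[0,0,-0.035],0.45],[[-0.7,4.8,0],[0,0,-0.035],0.45],[[-0.2,4.8,0],[0,0,-0.035],0.45],[[-0.2,4.8,0],[0,0,-0.035],0.45],[[-0.2,4.8,0],[0,0,-0.035],0.45]]}}

```text
t: 8.45
position: [0.4622, -0.2138, 0.0804]
orientation: [2.239, 2.203, 0.0]
ft_force: [0.7, -1.1, -0.2]
grip_width: 0.0386
```

>>> {"name": "send_rows", "arguments": {"steps": [[[0.3,4.8,0],[0,0,-0.035],0.45],[[0.3,4.8,0],[0,0,-0.035],0.45],[[0.3,4.8,0],[0,0,-0.035],0.45],[[0.8,4.7,0],[0,0,-0.035],0.45],[[0.8,4.7,0],[0,0,-0.035],0.45],[[0.8,4.7,0],[0,0,-0.035],0.45],[[1.3,4.6,0],[0,0,-0.035],0.45],[[1.3,4.6,0],[0,0,-0.035],0.45],[[1.3,4.6,0],[0,0,-0.035],0.45],[[1.8,4.5,0],[0,0,-0.035],0.45],[[1.8,4.5,0],[0,0,-0.035],0.45],[[1.8,4.5,0],[0,0,-0.035],0.45]]}}

```text
t: 9.95
position: [0.4747, -0.158, 0.0804]
orientation: [2.649, 1.688, -0.0]
ft_force: [-0.7, -1.0, -0.3]
grip_width: 0.0385
```

Run:
```python
from h import *
s=status.read_state();p=np.array(s['position'][:2])-[.6,-.216];print(s['position'],np.hypot(*p),np.degrees(np.arctan2(*p[::-1])),s['qpos'])
import pickle
d=grab('top','t3.png');pickle.dump(d,open('t3.pkl','wb'))
a=cv2.imread('pics/t3.png')[90:290,270:500];cv2.imwrite('pics/t3c.png',cv2.resize(a,None,fx=3,fy=3,interpolation=2))
```

```text
[ 0.47473439 -0.15802919  0.08039701] 0.13802929492548607 155.16609732966353 [-5.83241363e-01 -1.70314963e-01 -4.60894494e-01  1.28023839e+00
 -1.77884841e-04 -1.47052924e-01]
```

View pics/t3c.png

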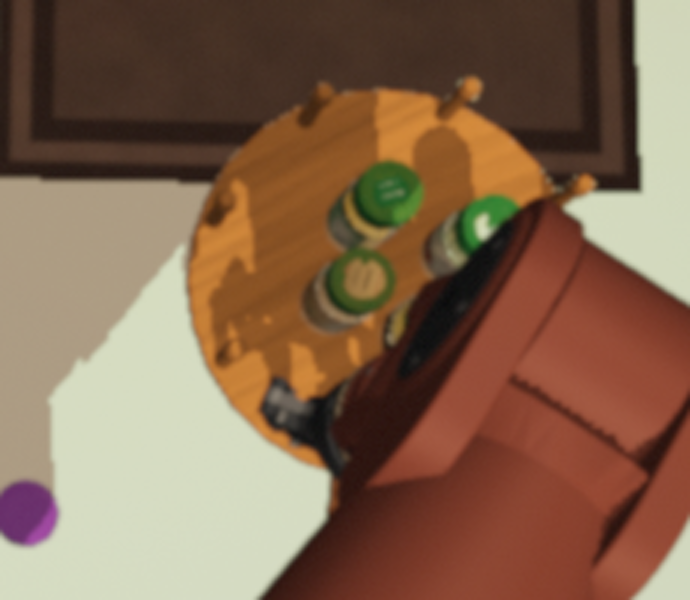

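Run:
```python
from h import *
import pickle
d=pickle.load(open('t3.pkl','rb'))
for p in[(322,92),(470,90),(582,184),(224,207)]:
    w=ray(d,p[0]/3+270,p[1]/3+90,.1)[:2]-[.6,-.216];print(np.hypot(*w),np.degrees(np.arctan2(*w[::-1])))
```

```text
0.138672097043953 26.28974860887712
0.13469661191181048 -19.204371132453094
0.13580303007261943 -63.91512524262453
0.13782171073182758 73.08066685874479
```

>>> {"name": "send_rows", "arguments": {"steps": [[[2.3,4.3,0],[0,0,-0.035],0.45],[[2.3,4.3,0],[0,0,-0.035],0.45],[[2.3,4.3,0],[0,0,-0.035],0.45],[[2.7,4.0,0],[0,0,-0.035],0.45],[[2.7,4.0,0],[0,0,-0.035],0.45],[[2.7,4.0,0],[0,0,-0.035],0.45],[[3.1,3.7,0],[0,0,-0.035],0.45],[[3.1,3.7,0],[0,0,-0.035],0.45],[[3.1,3.7,0],[0,0,-0.035],0.45],[[3.5,3.3,0],[0,0,-0.035],0.45],[[3.5,3.3,0],[0,0,-0.035],0.45],[[3.5,3.3,0],[0,0,-0.035],0.45]]}}

```text
t: 11.5
position: [0.5093, -0.1121, 0.0802]
orientation: [-2.942, -1.1, 0.001]
ft_force: [-0.8, -0.6, 0.1]
grip_width: 0.0387
```

>>> {"name": "send_rows", "arguments": {"steps": [[[3.8,3.0,0],[0,0,-0.035],0.45],[[3.8,3.0,0],[0,0,-0.035],0.45],[[2.9,2.3,0],[0,0,-0.026],0.45],[[2.9,2.2,0],[0,0,-0.026],0.45],[[2.0,1.4,0],[0,0,-0.018],0.45],[[2.0,1.4,0],[0,0,-0.018],0.45],[[1.0,0.7,0],[0,0,-0.009],0.45],[[0,0,0],[0,0,0],0.45]]}}

```text
t: 12.5
position: [0.5283, -0.0983, 0.0805]
orientation: [3.023, 0.853, 0.001]
ft_force: [-0.6, 0.1, -0.0]
grip_width: 0.0385
```

Run:
```python
from h import *
s=status.read_state();p=np.array(s['position'][:2])-[.6,-.216];print(s['position'],np.hypot(*p),np.degrees(np.arctan2(*p[::-1])))
import pickle
d=grab('top','t4.png');pickle.dump(d,open('t4.pkl','wb'))
a=cv2.imread('pics/t4.png')[90:290,270:500];cv2.imwrite('pics/t4c.png',cv2.resize(a,None,fx=3,fy=3,interpolation=2))
```

```text
[ 0.52834559 -0.09834212  0.08047582] 0.13775968431012175 121.34168640490807
```

View pics/t4c.png

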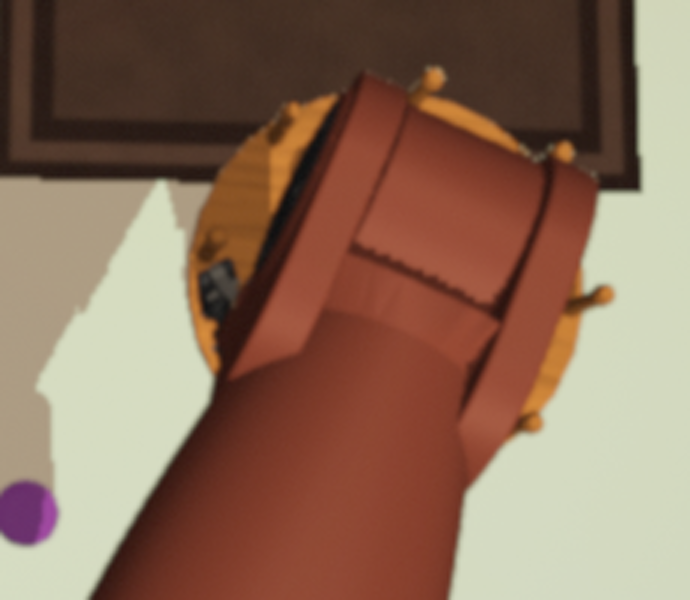

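The arm hides the front, so I'll back the jaw off the peg by 4 mm, lift and swing clear before checking.

>>> {"name": "send_rows", "arguments": {"steps": [[[-2,-1,0],[0,0,0],0.45],[[-2,-1,0],[0,0,0],0.45],[[0,0,15],[0,0,0],0.45],[[0,0,25],[0,0,0],0.45],[[0,0,30],[0,0,0],0.45],[[0,0,30],[0,0,0],0.45],[[-10,40,20],[0,0,0],0.45],[[-10,40,10],[0,0,0],0.45],[[-10,40,0],[0,0,0],0.45],[[-10,40,0],[0,0,0],0.45],[[-10,40,0],[0,0,0],0.45],[[-10,30,0],[0,0,0],0.45]]}}

```text
t: 14.05
position: [0.4637, 0.1312, 0.2117]
orientation: [3.023, 0.854, 0.002]
ft_force: [0.5, -1.0, 1.2]
grip_width: 0.0386
```

Run:
```python
from h import *
s=status.read_state();print(s['t'],s['position'])
import pickle
d=grab('top','t5.png');pickle.dump(d,open('t5.pkl','wb'))
a=cv2.imread('pics/t5.png')[105:275,320:480];cv2.imwrite('pics/t5c.png',cv2.resize(a,None,fx=3.5,fy=3.5,interpolation=2))
```

```text
14.05 [0.46373287 0.13115173 0.21166493]
```

View pics/t5c.png

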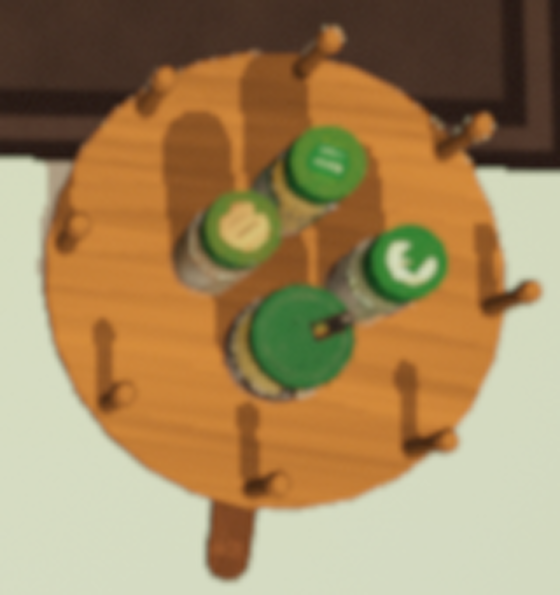

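The mustard lid is at crop (302,338) and the front peg's top at (277,485). The tongue is centred at about (230,545), so the jar looks a little short of the line. I'll measure it.

Run:
```python
from h import *
import pickle
from scipy.optimize import least_squares
d=pickle.load(open('t5.pkl','rb'));f=lambda p,z:ray(d,p[0]/3.5+320-.36,p[1]/3.5+105-.36,z)[:2]
P=[(330,42),(162,82),(74,222),(122,393),(275,484),(444,440),(526,292),(480,127)]
W=np.array([f(p,.1) for p in P]);k=np.arange(8)*np.pi/4
m=lambda q:(np.c_[q[0]+.138*np.cos(q[2]+k),q[1]+.138*np.sin(q[2]+k)]-W).ravel()
r=least_squares(m,[.6,-.215,-.2]);h0=r.x[:2];print('hub pegs',r.x[:2],np.degrees(r.x[2])%45-45,abs(r.fun).max())
hsv=cv2.cvtColor(d['color'],cv2.COLOR_RGB2HSV)
# tongue mask
y0,x0=250,370;S=d['color'][y0:275,x0:402].astype(int);mk=(S.sum(2)<350).astype(np.uint8);
ys,xs=np.where(mk)
for row in range(0,25,2):
    q=xs[ys==row]
    if len(q):print(row+y0,q.min()+x0,q.max()+x0,end=' | ')
print()
T=[ray(d,(xs[ys==v].min()+xs[ys==v].max())/2+x0,v+y0,.008)[:2] for v in range(3,18)];T=np.array(T);T=T[(T[:,0]<.445)]
sl=np.polyfit(T[:,0],T[:,1],1);print('tongue line dir',np.degrees(np.arctan2(-sl[0],-1)),'y at hub x',np.polyval(sl,.6),'mid',T.mean(0))
# lid
g=cv2.inRange(hsv,(50,90,40),(85,255,255));n,l,st,ce=cv2.connectedComponentsWithStats(g)
for i in range(1,n):
    if st[i,4]>60 and st[i,0]>320:print(st[i],ce[i],(ce[i]-[320,105])*3.5)
for h in(h0,np.array([.6,-.216])):
    for nm,w in[('must',f((302,338),.114)),('tip',f((228,578),.004)),('tmid',T.mean(0))]:
        e=w-h;print(nm,w,np.hypot(*e).round(4),np.degrees(np.arctan2(*e[::-1])).round(2))
```

```text
hub pegs [ 0.59981372 -0.21277219] -8.116556180274301 0.0024132138021927263
250 381 392 | 252 380 392 | 254 380 391 | 256 380 391 | 258 380 391 | 260 379 390 | 262 379 390 | 264 379 390 | 266 380 389 | 268 381 388 | 
tongue line dir 173.0978139652482 y at hub x -0.2075782543254893 mid [ 0.42997668 -0.18699659]
[505   2  17  15 126] [511.8968254   10.21428571] [ 671.63888889 -331.75      ]
[407 145  13  12 112] [413.23214286 150.67857143] [326.3125 159.875 ]
[424 170  23  21 251] [434.56972112 179.81673307] [400.9940239  261.85856574]
[392 187  28  29 576] [404.62673611 201.00694444] [296.19357639 336.02430556]
must [ 0.54946593 -0.20779918] 0.0506 174.36
tip [ 0.40923203 -0.18731002] 0.1923 172.39
tmid [ 0.42997668 -0.18699659] 0.1718 171.37
must [ 0.54946593 -0.20779918] 0.0512 170.78
tip [ 0.40923203 -0.18731002] 0.1929 171.45
tmid [ 0.42997668 -0.18699659] 0.1725 170.32
```

Run:
```python
from h import *
import pickle
d=pickle.load(open('w1.pkl','rb'));print(np.round(d['hand_eye'],3),d['fovy'],ray(d,280,210,0.03),ray(d,280,10,.03),ray(d,280,330,.03))
print(proj(d,np.array([.4,-.19,.0])))
```

```text
[[ 1.    -0.001  0.    -0.   ]
 [ 0.001  0.965  0.262 -0.066]
 [-0.    -0.262  0.965 -0.134]
 [ 0.     0.     0.     1.   ]] 64.92977118670147 [ 0.54931227 -0.33832292  0.03      ] [ 0.50111174 -0.4919201   0.03      ] [ 0.58667315 -0.21926766  0.03      ]
[454.32832182 289.9588247 ]
```

>>> {"name": "send_rows", "arguments": {"steps": [[[6,-20,10],[0,0,0],0.45],[[6,-40,20],[0,0,0],0.45],[[6,-40,20],[0,0,0],0.45],[[6,-40,0],[0,0,0],0.45],[[6,-40,0],[0,0,0],0.45],[[6,-40,0],[0,0,0],0.45],[[6,-40,0],[0,0,0],0.45],[[6,-40,0],[0,0,0],0.45],[[6,-40,0],[0,0,0],0.45],[[6,-30,0],[0,0,0],0.45],[[6,-10,0],[0,0,0],0.45],[[0,0,0],[0,0,0],0.45]]}}

```text
t: 15.6
position: [0.5302, -0.2504, 0.2607]
orientation: [-3.024, -0.852, -0.0]
ft_force: [-0.6, 0.9, 0.3]
grip_width: 0.0387
```

Run:
```python
from h import *
import pickle
from scipy.spatial.transform import Rotation as Ro
s=status.read_state();d=imaging.get_image('wrist')
R=Ro.from_rotvec(s['orientation']).as_matrix();H=np.array(d['hand_eye'])
T=np.eye(4);T[:3,:3]=R;T[:3,3]=s['position'];C=np.linalg.inv(T@H)
d['R']=C[:3,:3];d['t']=C[:3,3];pickle.dump(d,open('w2.pkl','wb'))
cv2.imwrite('pics/w2.png',cv2.resize(d['color'][:,:,::-1],None,fx=1.4,fy=1.4,interpolation=2));print(s['t'],s['position'])
```

```text
15.6 [ 0.53019313 -0.25042255  0.26065628]
```

View pics/w2.png

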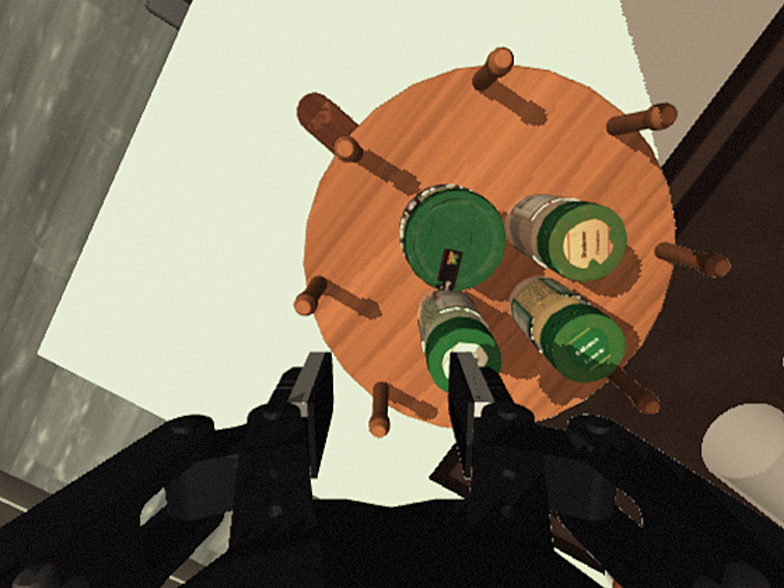

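A good view: the mustard lid is centred at (454,238), the front peg's top at (348,149) and the tongue end near (302,98). Seven pegs are visible in all.

Run:
```python
from h import *
import pickle
from scipy.optimize import least_squares
d=pickle.load(open('w2.pkl','rb'));f=lambda p,z:ray(d,p[0]/1.4,p[1]/1.4,z)[:2]
P=[(348,149),(500,61),(662,116),(717,265),(648,402),(380,426),(309,301)];W=np.array([f(p,.1) for p in P])
k=-np.array([0,1,2,3,4,6,7])*np.pi/4
r=least_squares(lambda q:(np.c_[q[0]+.138*np.cos(q[2]+k),q[1]+.138*np.sin(q[2]+k)]-W).ravel(),[.6,-.215,3])
h=r.x[:2];print('hub',h,'peg',np.degrees(r.x[2]),abs(r.fun).max())
im=d['color'].astype(int);hsv=cv2.cvtColor(d['color'],cv2.COLOR_RGB2HSV)
m=np.zeros(im.shape[:2],np.uint8);m[55:125,195:262]=(im.sum(2)[55:125,195:262]<400)
m[:]=cv2.morphologyEx(m,cv2.MORPH_OPEN,np.ones((3,3)))
ys,xs=np.where(m);G=np.array([f((x*1.4,y*1.4),.008) for x,y in zip(xs,ys)])
e=G-h;rr=np.hypot(*e.T);a=np.degrees(np.arctan2(e[:,1],e[:,0]))%360
for lo in(.155,.165,.175,.185):
    q=a[(rr>lo)&(rr<lo+.01)];print(lo,np.percentile(q,2),np.percentile(q,98),(np.percentile(q,2)+np.percentile(q,98))/2)
print('maxr',rr.max())
g=cv2.inRange(hsv,(45,80,30),(90,255,255));l=cv2.connectedComponents(g)[1];i=l[int(220/1.4),int(454/1.4)]
k2=max(cv2.findContours((l==i).astype(np.uint8),0,1)[0],key=cv2.contourArea);c,R=cv2.minEnclosingCircle(k2);print(np.array(c)*1.4,R*1.4)
for p in[np.array(c)*1.4,(454,238)]:
    e=f(p,.114)-h;print('must',np.hypot(*e),np.degrees(np.arctan2(*e[::-1]))%360)
```

```text
hub [ 0.59986965 -0.21444046] peg 172.0129028622535 0.0050909860207232205
0.155 165.8327565406569 176.0109374708092 170.92184700573307
0.165 165.98771291450385 175.73416595781072 170.86093943615728
0.175 166.535376222898 175.42226385465648 170.97882003877726
0.185 167.2709415806699 174.57447419740876 170.92270788903932
maxr 0.1945062283677893
[453.57637329 238.85406494] 51.427948760986325
must 0.05108729819071765 172.07012610280137
must 0.051235368840346816 171.449926836364
```

The jar lies within about 1° of the tongue line (171.5–172° against 170.9°), so no correction is needed. I'll move the hand clear and hand in.

>>> {"name": "send_rows", "arguments": {"steps": [[[-10,-15,10],[0,0,0],0.45],[[-20,-30,10],[0,0,0],0.45],[[-20,-35,0],[0,0,0],0.45],[[-20,-35,0],[0,0,0],0.45],[[-20,-35,0],[0,0,0],0.45],[[-20,-35,0],[0,0,0],0.45],[[-20,-35,0],[0,0,0],0.45],[[-20,-30,0],[0,0,0],0.45],[[-10,-10,0],[0,0,0],0.45],[[0,0,0],[0,0,0],0.45],[[0,0,0],[0,0,0],0.45]]}}

```text
t: 17.02
position: [0.3708, -0.5094, 0.2808]
orientation: [3.023, 0.855, 0.001]
ft_force: [-0.5, 0.0, 0.5]
grip_width: 0.0383
```

Run:
```python
from h import *
d=imaging.get_image('top');import pickle
a=pickle.load(open('t5.pkl','rb'))['color'];o=pickle.load(open('top.pkl','rb'))['color']
D=lambda x,y,s:(np.abs(x[s].astype(int)-y[s]).max(2)>50).sum()
print('tray change',D(d['color'],a,np.s_[110:250,335:440]),'left things',D(d['color'],o,np.s_[170:285,140:295]),status.read_state()['t'])
robot.hand_in()
```

```text
tray change 3538 left things 2086 17.075
the job is handed in; nothing more can be done
```

```bash
python3 -c "
from h import *
grab('top','end.png')"
```

```text
the job is handed in; nothing more can be done
```

I turned the lazy Susan about 125° clockwise with the jaws straddling one peg. The mustard jar now stands at the front, in line with the tongue, and the hand is clear. I handed the job in at 17 s, well inside the 43 s limit.

- **Alignment:** the close wrist view put the jar at 171.5–172.1° and the tongue at 170.9°, so within about 1°. The coarser top view was up to 3° off, depending on where it put the hub, so I made no correction.
- **Jars and forces:** all four jars were upright in that last wrist view. Wrist force stayed at or below about 1.5 N in every reading I took.
- **Final check, inconclusive:** my last pixel comparison flagged changes, about 3,500 pixels in the tray area and 2,100 around the mug and toothpicks. The arm and its shadow moving between the pictures probably explain these. I handed in within the same script, before looking, and a later picture was refused, so I could not confirm it. The hand was well above the tray after the last alignment measurement, and never went down near the mug or toothpicks.

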